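# Fit the drive spindle of the model windmill

## Robot

A 6-joint arm with a two-finger parallel gripper is mounted at the origin on a cart in front of the work surface, level with it; the furniture and walls round the work are solid. World frame = base frame: x ahead of the robot, y to its left, z up, the work surface at z = 0. Lengths are in mm, angles in rad, forces in N, time in s.
With the tool pointing down it reaches from about 250 to 775 mm from the base axis. Payload 4 kg.
Tool frame: the origin (TCP) lies midway between the tips of the shut fingers; the grasp point (between the pads) lies 19 mm behind it; z points along the fingers, y is the line along which they close (so a half turn about z gives the same grasp; the last joint's range is limited). The gripper opens to 94 mm and grips with 3 to 60 N. Pads are 16 mm wide; open, the fingers measure 119 mm over their backs; the gripper's body (75 mm by 177 mm) begins 78 mm behind the grasp point.
Start: joints at [-1.209, 0.087, 1.371, -0, 1.684, -0.103], TCP at [246.536, -491.674, 175.406] pointing down, gripper open.
Joint ranges: [-3.1, 3.1], [-0.76, 2.03], [0.27, 2.55], [-1.08, 4.22], [0.17, 2.65], [-2.57, 2.57]. Speed limits (rad/s): [2.79, 2.79, 3.14, 3.14, 3.14, 3.14].

## Interface

Orientations are given as [roll, pitch, yaw] about the fixed x, y, z axes, in that order (R = Rz(yaw) Ry(pitch) Rx(roll)).
In Python, from plant import sense, get_image, finish_job gives the robot as it stands.
- The arm moves only by the shell command python3 -m handwheel 'ROWS' [OPENING] [FORCE]. ROWS is JSON, a list of rows, each a list of 6 numbers: the shift along the tool's x, y, z in m, then the turn, a rotation vector about the tool's x, y, z in rad. In form: [[tx, ty, tz, wx, wy, wz], ...]. A call has 1 to 12 rows; each row is the pose to reach, as a shift and turn from the pose commanded when the call began, along the tool's axes at that moment; what a row does not reach only later rows make up. A row lasts 1/10 s, in which the tool goes at most 50 mm and 8.59 degrees, less where a joint would pass 70% of its speed; a pose out of reach is approached as far as the arm can. A call with a gripper value outside its range is refused whole. OPENING is the closure in counts, from 0 (fully open) to 255 (shut), set as the call begins (- or left out, the last holds). The fingers move at their own pace and stop on an object; FORCE is the grip in N (left out, the last holds). Time passes only in rows, so rows that repeat a pose let the fingers close. It gives the time, the measured TCP pose, the force, the opening and the grip force at its end, in the units of the state.
- sense(): the state, without advancing time (a new reading comes with each control period).
- get_image(name): name is "scene" or "top" or "wrist"; returns a dict with "frame" (400x640x3 uint8, red, green, blue), "fx", "fy", "cx", "cy" (pixels), "rvec" (rotation vector, rad) and "tvec" (3), from world to camera coordinates, as OpenCV has them. Camera axes: x right, y down, z forward; pixel columns grow to the right and rows downward; lengths in mm; the calibration is good to about 2 mm. A picture is of the moment at which its call begins. There is no depth.
- finish_job(): hands the job in; it is judged then, once.
The state is a dict: "time_s": time; "qpos": joint angles; "joint_velocities": joint speeds; "joint_torque": joint torques, N m; "tool_pos": TCP position; "orientation": TCP orientation; "force": force on the tool from outside, world axes, zero at the start; "ft_torque": the same for the moment, N m; "grip_width": finger opening in mm; "gripper_force": force on a finger pad.
Only numpy, scipy, OpenCV 4.12 (cv2) and the standard library are available. Lean on these libraries where they do the work, as an engineer would, in place of code of your own. Each camera call takes 0.05 s, during which the arm holds its last target. There are 200 camera calls.

## Task

Take the long spindle with the square wooden head out of the rack and thread it upright down through both bearing plates of the plywood windmill frame. Turn it by feel until its square foot drops into the drive socket underneath, lower it fully home with its collar sitting flat on the upper plate, and let go. Leave the short round-headed rod in the rack and do not knock the glue bottle or the screw tin.

Things in the scene. Friction and masses are not known exactly. Their poses are not given: they have to be found in the camera images.
- frame: Plywood windmill frame fixed to the bench: base board 130 x 150 x 12 mm, two upright cheeks at y = +-56 mm (to 118 mm high) and between them two level pale wood plates 80 (x) x 100 (y) x 12 mm, tops 84 and 130 mm above the bench, each with a 20 mm bearing hole on one vertical axis. Origin: on the bearing axis at bench height; z up, y from cheek to cheek. Yaw varies.
- upper_bearing (a point): Centre of the 20 mm hole in the upper plate, at the plate's top face, 130 mm above the bench; z up. The hole's rim has a 1.5 mm chamfer.
- lower_bearing (a point): Centre of the 20 mm hole in the lower plate, at that plate's top face, 84 mm above the bench.
- socket_mouth (a point): Centre of the drive socket's mouth, on the bearing axis, 47 mm above the bench: round dark coupling 51 mm across with a square hole 14.4 x 14.4 mm, 29 mm deep. Its angle about the vertical is random and not reported (nor by this point's axes): find it by feel, at most 45 degrees either way, as it repeats every quarter turn. The foot enters within 8 degrees. Stiff to turn (0.4 Nm).
- rack: Wooden rack fixed to the bench: a board 60 (x) x 190 (y) x 14 mm on two end legs, top 120 mm above the bench, with two 22 mm holes at y = +-50 mm from its middle in which the spindle and the rod hang by their collars. Which hangs in which varies. Origin: under the middle of the board at bench height.
- spindle: Spindle, 161 mm long, 0.14 to 0.28 kg, hanging upright in the rack. Origin: on its axis at the underside of its collar; z up to the head. Above: steel collar 32 mm across, 6 mm high, then a square pale wooden head 24 x 24 mm from 6 to 52 mm to grip by, flats across the body's x and y. Below: steel shaft 18 mm in diameter. Home, the collar rests on the upper plate.
- spindle_tip (a point): Lower end of the spindle, on its axis, 109 mm below its origin. Round shaft to -75 mm, square foot 12.4 x 12.4 mm (flats parallel to the head's) to -101 mm, round nose 12.4 mm in diameter to -104 mm, tapering to 7 mm at -109 mm. While the foot is not lined up it rests on the socket's mouth with the collar 18 mm above the upper plate.
- rod: The other part in the rack, to be left there: a rod with a round wooden knob 30 mm in diameter, collar 32 mm, and a plain 12 mm shaft reaching 70 mm below the collar. Origin: at the underside of the collar; knob top at +30 mm.
- glue_bottle: White glue bottle with blue nozzle, 57 mm in diameter, 152 mm tall, standing at the back of the bench. Origin: centre of its underside.
- screw_tin: Old food tin with screws, 57 mm in diameter, 72 mm tall, standing at the back. Origin: centre of its underside.
There are look-alikes about, which are no part of the job. Leave any orange or purple look-alike of the spindle alone.

How it is judged (in metres and radians):
On the way:
1. the spindle's tip has passed down through both bearing holes (z of spindle_tip in the frame of lower_bearing below -0.014 m and horizontal distance between spindle_tip and lower_bearing below 0.006 m and horizontal distance between spindle and upper_bearing below 0.006 m), for 0.1 s.
At the end, for the whole second after the job is handed in: The spindle stands through both bearings with its foot in the socket: collar within 3 mm of the upper plate's top, axis within 4 mm of the bearing axis at the collar and 5 mm at the tip, upright within 0.06 rad, at rest; the rod still hangs in its rack hole, glue bottle and tin stand upright (z of spindle in the frame of upper_bearing below 0.003 m and horizontal distance between spindle and upper_bearing below 0.004 m and horizontal distance between spindle_tip and socket_mouth below 0.005 m and angle between the z axis of spindle and the z axis of upper_bearing, either way round below 0.06 rad and linear speed of spindle below 0.02 m/s and distance between rod and rack below 0.137 m and angle between each of glue_bottle, screw_tin's own z axis and vertical below 0.2 rad); the robot touches nothing.
It fails at once if the short rod is lifted or pushed more than 20 mm from its place (distance of rod from where it was at the start of the episode above 0.02 m).
It fails at once if the glue bottle is knocked more than 30 mm (distance of glue_bottle from where it was at the start of the episode above 0.03 m).
It fails at once if the screw tin is knocked more than 30 mm (distance of screw_tin from where it was at the start of the episode above 0.03 m).
It also fails if it takes over 72 s, if anything falls off the work surface, if the arm or the gripper's body presses on something with over 40 N, if the wrist force passes 120 N, or if a joint passes its speed limit or range.

## Working session

There is one attempt and no reset: what is moved stays moved. The work goes in short steps, Python scripts to look and compute and a shell command to move; the robot and the scene stay as the last step left them, time stands still between calls to the robot, and variables do not carry over. Pictures are saved under pics/ and viewed, at most 10 in all, crops included, and the job is handed in when it is done.

```bash
mkdir -p pics
cat > h.py <<'E'
import numpy as np,cv2
from plant import sense,get_image,finish_job
from scipy.spatial.transform import Rotation as R
def save(n,f,crop=None,s=1):
    im=get_image(n); a=im['frame'][:,:,::-1]
    if crop: x0,y0,x1,y1=crop; a=a[y0:y1,x0:x1]
    if s!=1: a=cv2.resize(a,None,fx=s,fy=s,interpolation=cv2.INTER_CUBIC)
    cv2.imwrite('pics/'+f,a); np.save('pics/'+f+'.npy',{k:im[k] for k in im if k!='frame'},allow_pickle=True); return im
def cam(f): return np.load('pics/'+f+'.npy',allow_pickle=True).item()
def K(c): return np.array([[c['fx'],0,c['cx']],[0,c['fy'],c['cy']],[0,0,1.]])
def ray(c,u,v):
    M=cv2.Rodrigues(np.array(c['rvec'],float))[0]; t=np.array(c['tvec'],float).ravel()
    return -M.T@t, M.T@np.array([(u-c['cx'])/c['fx'],(v-c['cy'])/c['fy'],1])
def at(c,u,v,z):
    o,d=ray(c,u,v); return o+d*(z-o[2])/d[2]
def proj(c,P): return cv2.projectPoints(np.array(P,float).reshape(-1,3),np.array(c['rvec'],float),np.array(c['tvec'],float),K(c),None)[0].reshape(-1,2)
E
python3 -c "
from h import *
print(sense())
for n in ['scene','top']:
    im=save(n,n+'1.png',None,1.25); print(n,im['fx'],ray(im,im['cx'],im['cy']))
"
```

```text
{'time_s': 0.0, 'qpos': array([-1.20906701e+00,  8.79400492e-02,  1.37224812e+00, -2.08920415e-05,
        1.68359272e+00, -1.03112133e-01]), 'joint_velocities': array([-0.00087877,  0.00256188,  0.00058711,  0.000937  , -0.00096851,
        0.00029759]), 'joint_torque': array([-1.07727003e-03, -3.40186930e+01, -3.02427685e+01,  7.16688344e-02,
        3.30369116e-02, -1.65475385e-04]), 'tool_pos': array([ 246.31857723, -491.07127118,  174.21553505]), 'orientation': array([-3.13941390e+00, -2.04579814e-04,  4.64838899e-01]), 'force': array([-0.2411391 ,  0.31031705, -0.55018097]), 'ft_torque': array([ 0.03869652, -0.03253815,  0.02034941]), 'gripper_force': 0.0, 'grip_width': 93.92723403437516}
scene 387.54801914578246 (array([336.79522103, 664.49580964, 603.72315059]), array([ 0.30335526, -0.74696333, -0.59162603]))
top 395.1290148982133 (array([466.50144807,  21.70800391, 922.40490096]), array([ 0.16197798,  0.02146882, -0.98656081]))
```

View pics/scene1.png

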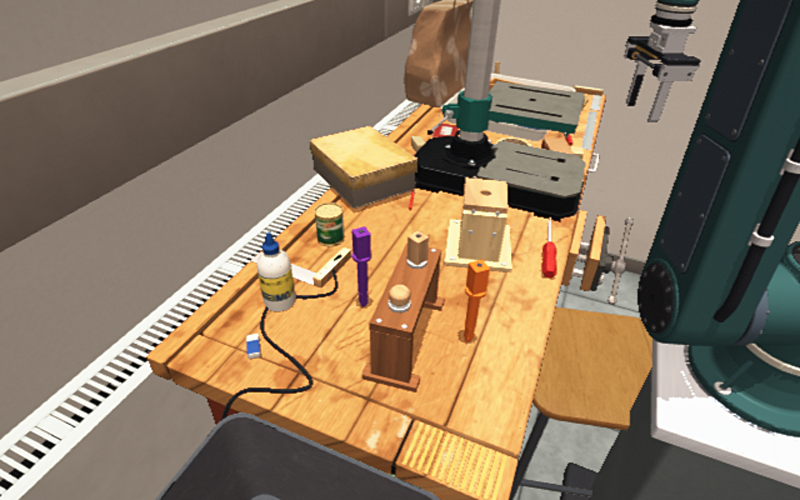

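View pics/top1.png

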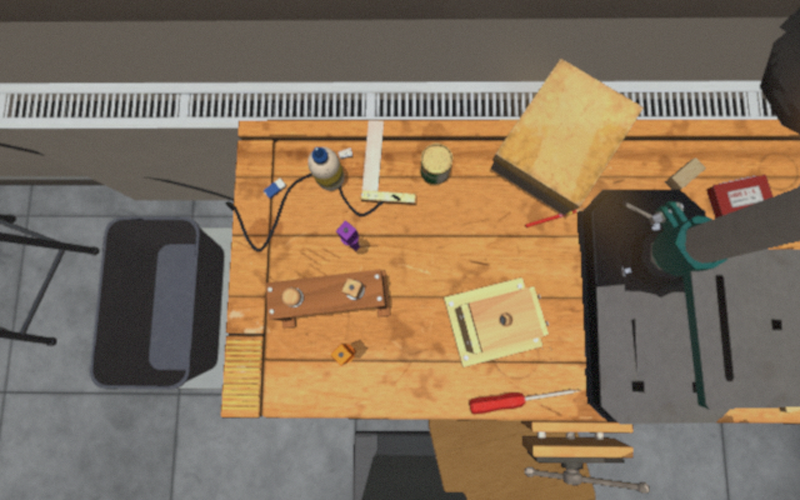

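The scene view shows the spindle (square head) in the rack at about (418,250), the rod at (400,295), and orange and purple look-alikes in front of and behind the rack. The top view (1.25x) shows the spindle head at (352,289), the rod at (291,297), the bearing hole at (505,320), orange at (343,354) and purple at (347,235).

```bash
python3 -c "
from h import *
im=save('top','top2.png',(200,170,450,300),3.2)
c=cam('top1.png.npy'[:-4])
for n,u,v,z in [('spindle head',352,289,172),('rod',291,297,150),('hole',505,320,130),('orange',343,350,150),('purple',346,230,150),('rackL',268,300,120),('rackR',384,289,120),('bottle',320,155,152),('tin',436,155,72)]:
    print(n,at(c,u/1.25,v/1.25,z).round())
"
```

```text
spindle head [535. 103. 172.]
rod [524. 202. 150.]
hole [ 491. -136.  130.]
orange [443. 118. 150.]
purple [632. 117. 150.]
rackL [521. 246. 120.]
rackR [540.  57. 120.]
bottle [757. 163. 152.]
tin [787. -32.  72.]
```

View pics/top2.png

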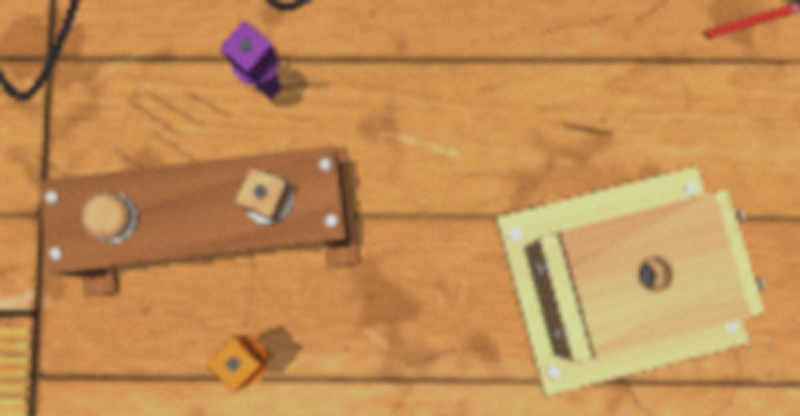

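```bash
cat >> h.py <<'E'
def rel(*targets):
    "targets (x,y,z mm,yaw rad): print row from current measured pose"
    s=sense(); p=s['tool_pos']; A=R.from_euler('xyz',s['orientation'])
    print('at',p.round(1),np.array(s['orientation']).round(4),'F',s['force'].round(1),'T',s['ft_torque'].round(2),'w',round(s['grip_width'],1),'gf',round(s['gripper_force'],1),'t',round(s['time_s'],2))
    for x,y,z,yaw in targets:
        B=R.from_euler('xyz',[np.pi,0,yaw]); d=A.inv().apply(np.array([x,y,z])-p)/1000
        print(np.r_[d,(A.inv()*B).as_rotvec()].round(4).tolist())
E
python3 -c "
from h import *
c=cam('top2.png')
f=lambda u,v:(u/3.2+200,v/3.2+170)
for n,u,v,z in [('head',260,191,172),('hole',655,272,130),('rackA',50,197,120),('rackB',324,164,120),('fr1',520,240,0),('p1',566,232,130),('p2',722,193,130)]: print(n,at(c,*f(u,v),z).round(1))
a=at(c,*f(248,168),172)-at(c,*f(291,180),172);print(np.arctan2(-a[0],a[1]))
print('col',at(c,665/1.25,260/1.25,60))
rel((246,-491,320,.465),(340,-230,320,.9),(500,90,310,1.3))
"
```

```text
head [538.  104.2 172. ]
hole [ 492.9 -137.2  130. ]
rackA [538.5 244.3 120. ]
rackB [560.4  69.3 120. ]
fr1 [519.6 -66.5   0. ]
p1 [517.3 -82.8 130. ]
p2 [ 542.1 -180.3  130. ]
-0.26734605649121745
col [ 598.64176842 -430.95785221   60.        ]
at [ 246.3 -491.2  174.5] [-3.1399e+00 -2.0000e-04  4.6480e-01] F [ 0.   0.2 -0.2] T [ 0.02 -0.04 -0.01] w 94.0 gf 0.0 t 0.15
[-0.0002, -0.0006, -0.1455, -0.0017, -0.0002, -0.0002]
[0.2008, -0.1918, -0.1452, -0.0017, -0.0005, -0.4352]
[0.4873, -0.4061, -0.1348, -0.0016, -0.0009, -0.8352]
```

```bash
python3 -m handwheel '[[0,0,-0.05,0,0,0],[0,0,-0.1,0,0,0],[0,0,-0.145,0,0,0],[0.04,-0.038,-0.145,0,0,-0.08],[0.08,-0.076,-0.145,0,0,-0.17],[0.12,-0.115,-0.145,0,0,-0.26],[0.16,-0.153,-0.145,0,0,-0.34],[0.2,-0.19,-0.145,0,0,-0.43],[0.23,-0.214,-0.145,0,0,-0.5],[0.26,-0.24,-0.145,0,0,-0.56],[0.28,-0.256,-0.14,0,0,-0.6],[0.28,-0.256,-0.14,0,0,-0.6]]' 0 
python3 -c "
from h import *
rel((495,95,310,1.3))"
```

```text
time_s: 1.35
tool_pos: [382.7, -134.2, 314.8]
orientation: [-3.141, -0.001, 1.072]
force: [-0.1, 0.0, -0.9]
grip_width: 94.1
gripper_force: 0.0
at [ 382.7 -134.2  314.8] [-3.1407e+00 -9.0000e-04  1.0716e+00] F [-0.1  0.  -0.9] T [-0.01 -0.05 -0.06] w 94.1 gf 0.0 t 1.35
[0.255, -0.0111, 0.0051, -0.0008, -0.001, -0.2284]
```

```bash
python3 -m handwheel '[[0.05,-0.005,0,0,0,-0.05],[0.1,-0.01,0,0,0,-0.1],[0.15,-0.01,0,0,0,-0.15],[0.2,-0.011,0,0,0,-0.2],[0.235,-0.011,0,0,0,-0.228],[0.255,-0.011,0.005,0,0,-0.228],[0.255,-0.011,0.005,0,0,-0.228],[0.255,-0.011,0.005,0,0,-0.228]]'
python3 -c "
from h import *
im=save('wrist','w1.png',None,1.25);print(ray(im,320,200))
print(proj(im,[[538,104,172],[524,202,150]])*1.25)
rel((538,104,300,1.3))"
```

```text
time_s: 2.15
tool_pos: [495.9, 90.0, 309.8]
orientation: [-3.14, 0.001, 1.292]
force: [0.2, 0.7, 0.0]
grip_width: 93.9
gripper_force: 0.0
(array([519.55398498, 170.91353342, 518.39397368]), array([-0.07953647, -0.29330955, -0.95285149]))
[[443.85499784 188.23014857]
 [392.57955063  68.22226875]]
at [495.9  89.6 310.4] [-3.1414e+00  1.0000e-03  1.2909e+00] F [-1.  -0.3  0.2] T [-0.01 -0.03 -0.01] w 93.9 gf 0.0 t 2.2
[0.0254, 0.0365, 0.0104, -0.0002, 0.001, -0.0091]
```

View pics/w1.png

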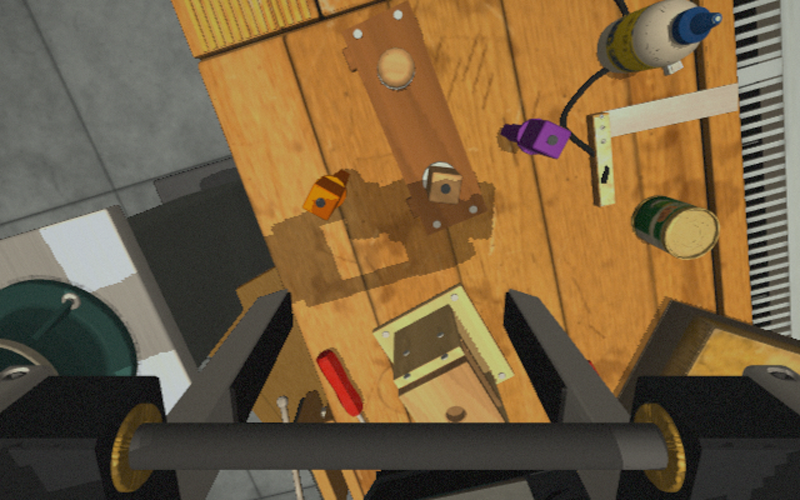

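The wrist view (1.25x) shows the square head's top centre at about (445,188), matching the top-view estimate. The bearing hole is visible at about (456,413).

```bash
python3 -m handwheel '[[0.012,0.018,0.005,0,0,-0.009],[0.025,0.036,0.01,0,0,-0.009],[0.025,0.036,0.01,0,0,-0.009],[0.025,0.036,0.03,0,0,-0.009],[0.025,0.036,0.06,0,0,-0.009],[0.025,0.036,0.07,0,0,-0.009],[0.025,0.036,0.07,0,0,-0.009]]'
python3 -c "
from h import *
im=save('wrist','w2.png',(220,60,470,260),3.0)
c=cam('w1.png');print('hole',at(c,456/1.25,413/1.25,130))
print(proj(im,[[538,104,172]]+[(538+17*np.cos(a),104+17*np.sin(a),172) for a in 1.303+np.pi/4+np.arange(4)*np.pi/2])*3-np.array([660,180]))
rel((538,104,134,1.303))"
```

```text
time_s: 2.9
tool_pos: [536.0, 104.1, 239.1]
orientation: [-3.138, 0.002, 1.3]
force: [-0.1, 0.0, 1.1]
grip_width: 94.2
gripper_force: 0.0
hole [ 494.32628929 -135.73928976  130.        ]
[[301.48089994 405.84848104]
 [256.71793504 363.159086  ]
 [257.87292321 447.6973422 ]
 [345.19195262 447.53469195]
 [346.16576348 362.96617393]]
at [536.9 104.4 240.8] [-3.1413e+00  4.0000e-04  1.3007e+00] F [-0.4  0.5  0.5] T [-0.05 -0.02 -0.02] w 94.2 gf 0.0 t 2.95
[-0.0001, 0.0012, 0.1068, -0.0003, 0.0004, -0.0023]
```

View pics/w2.png

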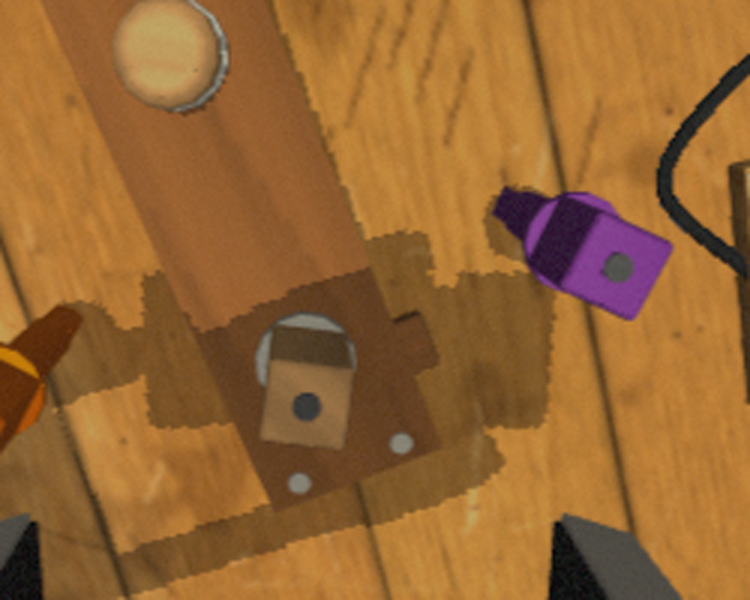

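The close wrist crop (3x) shows the head top centre at (307,403), turned about 6.5° clockwise from the tool. I correct both and descend.

```bash
python3 -c "
from h import *
rel((539.3,104.8,134,1.19))"
```

```text
at [536.9 104.4 240.8] [-3.1413e+00  4.0000e-04  1.3007e+00] F [-0.4  0.5  0.5] T [-0.05 -0.02 -0.02] w 94.2 gf 0.0 t 2.95
[0.0011, 0.0022, 0.1068, -0.0003, 0.0004, 0.1107]
```

```bash
python3 -m handwheel '[[0.001,0.002,0.02,0,0,0.11],[0.001,0.002,0.06,0,0,0.11],[0.001,0.002,0.09,0,0,0.11],[0.001,0.002,0.107,0,0,0.11],[0.001,0.002,0.107,0,0,0.11],[0.001,0.002,0.107,0,0,0.11]]' 0
python3 -m handwheel '[[0,0,0,0,0,0],[0,0,0,0,0,0],[0,0,0,0,0,0],[0,0,0,0,0,0],[0,0,0,0,0,0],[0,0,0,0,0,0],[0,0,0,0,0,0],[0,0,0,0,0,0],[0,0,0,0,0,0],[0,0,0,0,0,0]]' 255 30
python3 -c "
from h import *
rel((539.3,104.8,134,1.19))"
```

```text
time_s: 3.55
tool_pos: [540.7, 105.6, 135.5]
orientation: [3.139, -0.001, 1.192]
force: [-0.2, -0.1, 0.4]
grip_width: 94.3
gripper_force: 0.0
time_s: 4.55
tool_pos: [539.6, 105.7, 133.3]
orientation: [-3.141, 0.0, 1.192]
force: [-0.4, -0.4, 0.0]
grip_width: 23.5
gripper_force: 30.0
at [539.6 105.7 133.3] [-3.1414e+00  1.0000e-04  1.1918e+00] F [-0.4 -0.4  0. ] T [-0.01 -0.05 -0.02] w 23.5 gf 30.0 t 4.55
[-0.0009, 0.0, -0.0007, -0.0002, 0.0001, 0.0018]
```

```bash
python3 -m handwheel '[[0,0,-0.005,0,0,0],[0,0,-0.02,0,0,0],[0,0,-0.04,0,0,0],[0,0,-0.06,0,0,0],[0,0,-0.08,0,0,0],[0,0,-0.1,0,0,0],[0,0,-0.12,0,0,0],[0,0,-0.14,0,0,0],[0,0,-0.16,0,0,0],[0,0,-0.172,0,0,0],[0,0,-0.175,0,0,0],[0,0,-0.175,0,0,0]]'
python3 -c "
from h import *
rel((493.6,-136.5,300,1.19))"
```

```text
time_s: 5.75
tool_pos: [539.8, 105.7, 308.8]
orientation: [3.141, -0.0, 1.192]
force: [0.7, 0.2, -1.7]
grip_width: 23.6
gripper_force: 30.0
at [539.8 105.7 308.8] [ 3.1409e+00 -2.0000e-04  1.1918e+00] F [ 0.7  0.2 -1.7] T [ 0.02 -0.07 -0.01] w 23.6 gf 30.0 t 5.75
[-0.2421, 0.0466, 0.0087, 0.0007, -0.0002, 0.0018]
```

```bash
python3 -m handwheel '[[-0.015,0.003,0,0,0,0],[-0.045,0.009,0,0,0,0],[-0.08,0.016,0,0,0,0],[-0.115,0.023,0,0,0,0],[-0.15,0.03,0,0,0,0],[-0.185,0.036,0,0,0,0],[-0.215,0.042,0,0,0,0],[-0.235,0.046,0.01,0,0,0],[-0.242,0.0465,0.02,0,0,0],[-0.242,0.0465,0.027,0,0,0],[-0.242,0.0465,0.027,0,0,0],[-0.242,0.0465,0.027,0,0,0]]'
python3 -c "
from h import *
im=save('wrist','w3.png',(200,150,520,390),2.5)
p=sense()['tool_pos'];print(proj(im,[[493.6,-136.5,130],p,p-[0,0,122]])*2.5-np.array([500,375]))
im=save('scene','s3.png',(320,90,480,210),5)
print(proj(im,[[493.6,-136.5,130],p,p-[0,0,122]])*5-np.array([1600,450]))
a=cv2.imread('pics/w3.png');b=cv2.imread('pics/s3.png');print(a.shape,b.shape)
rel((493.6,-136.5,150+122,1.19))"
```

```text
time_s: 6.95
tool_pos: [493.4, -135.3, 281.1]
orientation: [-3.141, -0.0, 1.193]
force: [-0.0, 0.4, -1.4]
grip_width: 23.8
gripper_force: 30.0
[[296.58555407  58.62058487]
 [295.59167747 192.50764639]
 [295.62380245  73.72381375]]
[[337.96407448 318.92222017]
 [380.79766691  17.01274929]
 [345.16493635 265.47234438]]
(600, 800, 3) (600, 800, 3)
at [ 493.7 -135.5  281.9] [ 3.1407e+00 -1.0000e-04  1.1935e+00] F [-0.8 -0.  -2.1] T [-0.   -0.02  0.02] w 23.9 gf 30.0 t 7.05
[-0.001, 0.0003, 0.0099, 0.0009, -0.0001, 0.0035]
```

View pics/w3.png

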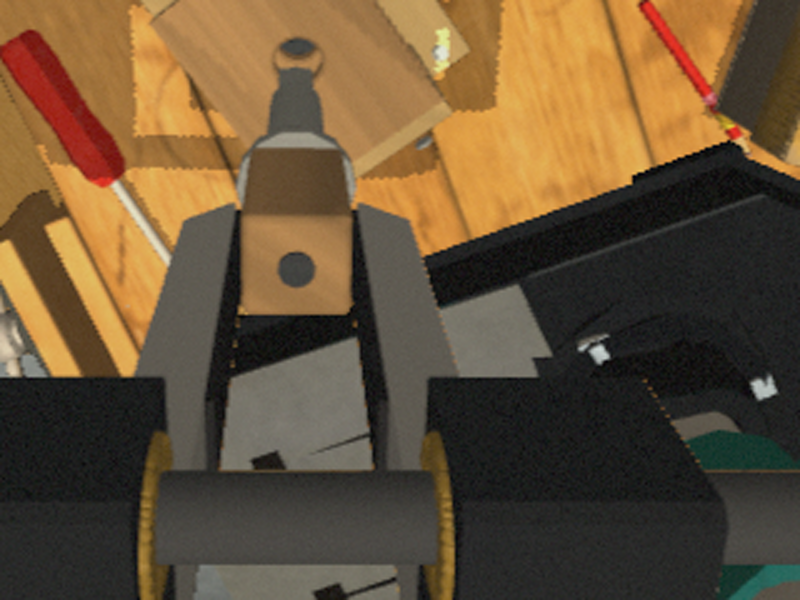

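View pics/s3.png

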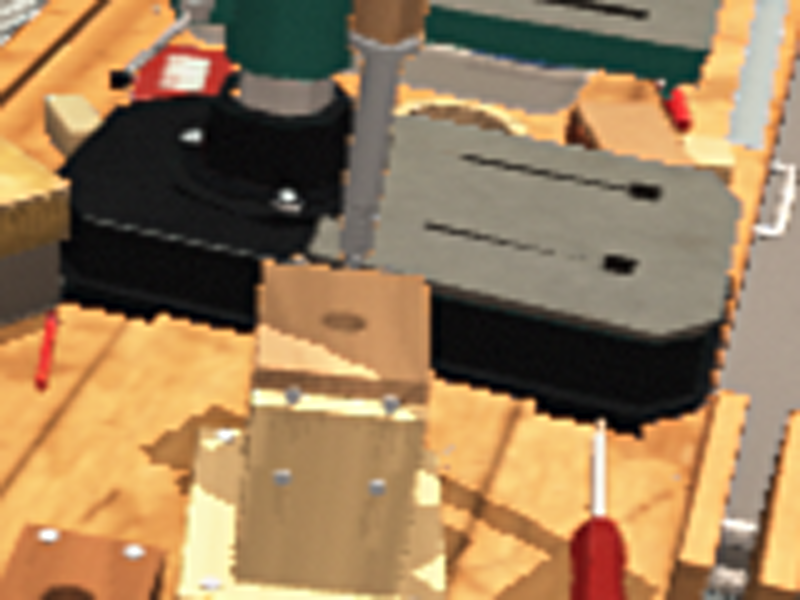

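The wrist crop shows the hole centre at (298,59) with the spindle tip just above it at (296,75). In the scene crop the hole is at (345,321) and the tip at (355,265), so the spindle is within about 1 mm of the axis. I lower it gently.

```bash
python3 -m handwheel '[[-0.0008,0.001,0.01,0,0,0],[-0.0008,0.001,0.02,0,0,0],[-0.0008,0.001,0.026,0,0,0],[-0.0008,0.001,0.03,0,0,0],[-0.0008,0.001,0.034,0,0,0],[-0.0008,0.001,0.038,0,0,0],[-0.0008,0.001,0.042,0,0,0],[-0.0008,0.001,0.044,0,0,0],[-0.0008,0.001,0.044,0,0,0]]'
python3 -c "
from h import *
rel((494.2,-136.5,225,1.19))"
```

```text
time_s: 7.95
tool_pos: [493.9, -137.5, 237.0]
orientation: [-3.141, 0.0, 1.192]
force: [0.6, 0.0, -1.6]
grip_width: 23.7
gripper_force: 30.0
at [ 493.9 -137.5  237. ] [-3.1411e+00  1.0000e-04  1.1918e+00] F [ 0.6  0.  -1.6] T [0.03 0.   0.06] w 23.7 gf 30.0 t 7.95
[0.001, -0.0001, 0.012, -0.0005, 0.0001, 0.0018]
```

```bash
python3 -m handwheel '[[0.0005,0,0.004,0,0,0],[0.0005,0,0.008,0,0,0],[0.0005,0,0.012,0,0,0],[0.0005,0,0.015,0,0,0],[0.0005,0,0.018,0,0,0],[0.0005,0,0.021,0,0,0],[0.0005,0,0.023,0,0,0],[0.0005,0,0.023,0,0,0]]'
python3 -c "
from h import *
rel((494.2,-136.5,206,1.19))"
```

```text
time_s: 8.75
tool_pos: [494.0, -137.0, 214.0]
orientation: [-3.141, 0.0, 1.192]
force: [-0.3, -0.3, -1.6]
grip_width: 23.4
gripper_force: 30.0
at [ 494. -137.  214.] [-3.1410e+00  1.0000e-04  1.1918e+00] F [-0.3 -0.3 -1.6] T [-0.02 -0.01 -0.07] w 23.4 gf 30.0 t 8.75
[0.0005, -0.0, 0.008, -0.0006, 0.0001, 0.0018]
```

```bash
python3 -m handwheel '[[0,0,0.004,0,0,0],[0,0,0.008,0,0,0],[0,0,0.012,0,0,0],[0,0,0.015,0,0,0],[0,0,0.018,0,0,0],[0,0,0.021,0,0,0],[0,0,0.024,0,0,0],[0,0,0.027,0,0,0],[0,0,0.03,0,0,0],[0,0,0.033,0,0,0],[0,0,0.033,0,0,0]]'
python3 -c "
from h import *
rel((494.2,-136.5,161,1.19))"
```

```text
time_s: 9.85
tool_pos: [493.9, -137.0, 180.7]
orientation: [-3.141, 0.0, 1.192]
force: [-0.6, 0.2, -2.8]
grip_width: 23.7
gripper_force: 30.0
at [ 493.9 -137.   180.7] [-3.1407e+00  2.0000e-04  1.1917e+00] F [-0.6  0.2 -2.8] T [-0.03 -0.02  0.03] w 23.7 gf 30.0 t 9.85
[0.0005, 0.0001, 0.0197, -0.0009, 0.0002, 0.0017]
```

```bash
python3 -m handwheel '[[0,0,0.003,0,0,0],[0,0,0.006,0,0,0],[0,0,0.009,0,0,0],[0,0,0.012,0,0,0],[0,0,0.014,0,0,0],[0,0,0.016,0,0,0],[0,0,0.018,0,0,0],[0,0,0.0195,0,0,0],[0,0,0.0205,0,0,0],[0,0,0.0205,0,0,0]]'
```

```text
time_s: 10.85
tool_pos: [494.3, -137.0, 161.1]
orientation: [3.141, -0.0, 1.192]
force: [0.1, -0.1, -1.3]
grip_width: 23.8
gripper_force: 30.0
```

```bash
python3 -m handwheel '[[0,0,0.001,0,0,0],[0,0,0.002,0,0,0],[0,0,0.002,0,0,0],[0,0,0.002,0,0,0]]'
```

```text
time_s: 11.25
tool_pos: [494.5, -137.0, 160.0]
orientation: [3.14, -0.0, 1.192]
force: [-1.3, 1.3, -0.3]
grip_width: 23.8
gripper_force: 30.0
```

```bash
python3 -m handwheel '[[0,0,0.001,0,0,0],[0,0,0.0025,0,0,0],[0,0,0.0025,0,0,0],[0,0,0.0025,0,0,0]]'
```

```text
time_s: 11.65
tool_pos: [494.1, -137.0, 155.8]
orientation: [-3.141, 0.0, 1.192]
force: [-0.2, 0.8, 0.2]
grip_width: 23.5
gripper_force: 30.0
```

```bash
python3 -m handwheel '[[0,0,0.002,0,0,0],[0,0,0.004,0,0,0],[0,0,0.004,0,0,0],[0,0,0.004,0,0,0]]'; python3 -c "
from h import *
im=save('scene','s4.png',(340,90,460,180),6)
rel((0,0,0,1.19))"
```

```text
time_s: 12.05
tool_pos: [494.3, -137.1, 152.6]
orientation: [3.141, 0.0, 1.192]
force: [-1.3, 1.0, 3.5]
grip_width: 23.9
gripper_force: 30.0
at [ 494.3 -137.1  152.6] [3.1411e+00 1.0000e-04 1.1918e+00] F [-1.9  1.8  4.4] T [0.28 0.32 0.02] w 23.7 gf 30.0 t 12.1
[-0.0555, -0.51, 0.1524, 0.0005, 0.0001, 0.0018]
```

View pics/s4.png

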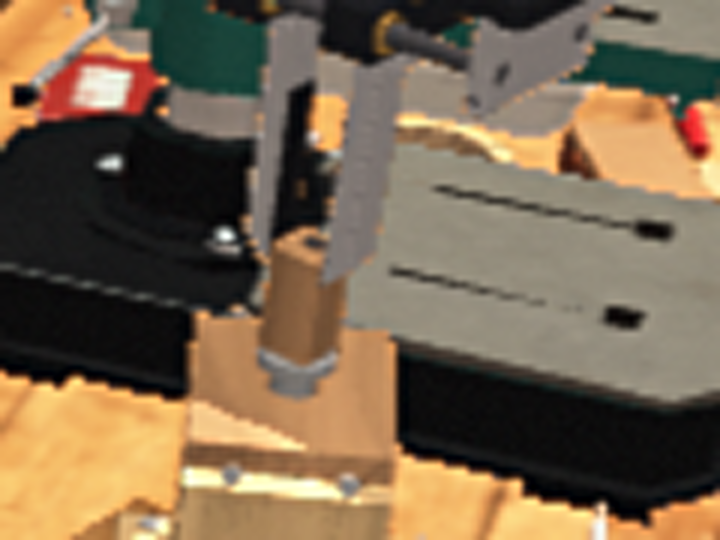

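The scene crop (6x) shows the collar's underside still above the plate, with the head top at about (305,240), the collar at (297,365) and the fingertips around (340,278). I check these against projections.

```bash
python3 -c "
from h import *
c=cam('s4.png');f=lambda P:(proj(c,P)*6-np.array([2040,540])).round().tolist()
a=np.array([494.2,-137]);y=np.array([.93,-.37])
for z in (130,136,148,154,160,170,182,200): print(z,f([[*a,z]]))
for s in (-12,12): print(s,f([[*(a+y*s),152.6]]))
"
```

```text
130 [[284.0, 382.0]]
136 [[286.0, 369.0]]
148 [[290.0, 342.0]]
154 [[292.0, 329.0]]
160 [[294.0, 316.0]]
170 [[297.0, 293.0]]
182 [[301.0, 265.0]]
200 [[307.0, 223.0]]
-12 [[316.0, 343.0]]
12 [[267.0, 321.0]]
```

```bash
python3 -m handwheel '[[0,0,0.001,0,0,0],[0,0,0.002,0,0,0],[0,0,0.003,0,0,0],[0,0,0.003,0,0,0],[0,0,0.003,0,0,0]]'; python3 -c "
from h import *
rel((0,0,0,1.19))"
```

```text
time_s: 12.6
tool_pos: [494.4, -137.1, 150.3]
orientation: [3.141, 0.0, 1.192]
force: [-1.7, 0.8, 7.1]
grip_width: 23.5
gripper_force: 30.0
at [ 494.4 -137.1  150.3] [3.1405e+00 1.0000e-04 1.1919e+00] F [-1.7  0.8  7.1] T [0.36 0.46 0.1 ] w 23.5 gf 30.0 t 12.6
[-0.0555, -0.5102, 0.1497, 0.0011, 0.0001, 0.0019]
```

```bash
for w in 1; do python3 -m handwheel '[[0,0,0,0,0,0.03],[0,0,0,0,0,0.06],[0,0,0.001,0,0,0.06],[0,0,0.001,0,0,0.06]]'; python3 -c "
from h import *
rel((0,0,0,1.19))"; python3 -m handwheel '[[0,0,0,0,0,-0.06],[0,0,0,0,0,-0.12],[0,0,0.001,0,0,-0.12],[0,0,0.001,0,0,-0.12]]'; python3 -c "
from h import *
rel((0,0,0,1.19))
save('scene','s5.png',(340,90,460,180),6)"; done
```

```text
time_s: 13.0
tool_pos: [494.7, -137.1, 150.2]
orientation: [3.139, -0.0, 1.132]
force: [-2.7, 0.9, 9.7]
grip_width: 23.6
gripper_force: 30.1
at [ 494.7 -137.1  150.2] [ 3.1394e+00 -2.0000e-04  1.1325e+00] F [-2.7  0.9  9.7] T [0.42 0.74 0.27] w 23.6 gf 30.1 t 13.0
[-0.0859, -0.5064, 0.1491, 0.0022, -0.0001, -0.0575]
time_s: 13.4
tool_pos: [493.9, -136.9, 146.0]
orientation: [-3.14, -0.0, 1.25]
force: [-0.3, 0.4, -2.4]
grip_width: 23.9
gripper_force: 30.0
at [ 493.9 -136.9  146. ] [-3.1401e+00 -1.0000e-04  1.2505e+00] F [-0.3  0.4 -2.4] T [ 0.17 -0.06  0.04] w 23.9 gf 30.0 t 13.4
[-0.0256, -0.5117, 0.1468, -0.0015, -0.0001, 0.0605]
```

View pics/s5.png

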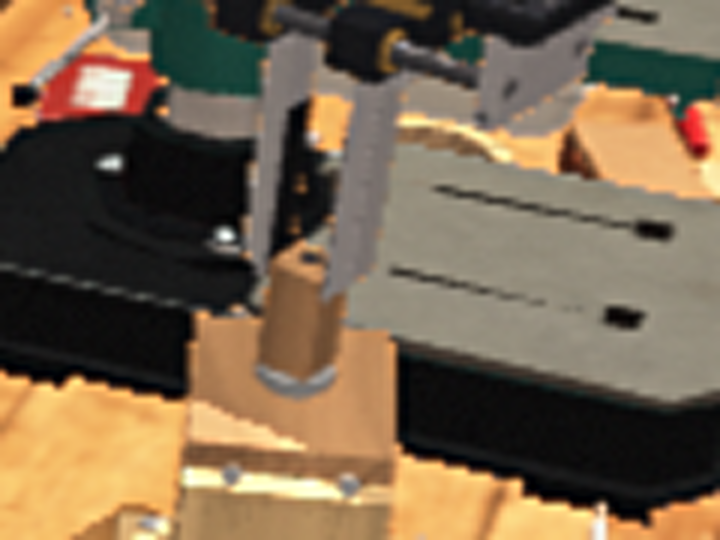

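The crop shows the collar (297,380) almost on the plate, and turning to +yaw freed the foot. I lower the rest of the way.

```bash
python3 -m handwheel '[[0,0,0.001,0,0,-0.01],[0,0,0.002,0,0,-0.02],[0,0,0.003,0,0,-0.02],[0,0,0.004,0,0,-0.02],[0,0,0.004,0,0,-0.02]]';python3 -c "
from h import *
rel((0,0,0,1.19))"
```

```text
time_s: 13.95
tool_pos: [494.1, -137.0, 143.4]
orientation: [-3.141, 0.0, 1.272]
force: [-1.0, -0.5, -1.5]
grip_width: 23.5
gripper_force: 30.0
at [ 494.1 -137.   143.4] [-3.1415e+00  1.0000e-04  1.2717e+00] F [-1.  -0.5 -1.5] T [0.2  0.24 0.05] w 23.5 gf 30.0 t 13.95
[-0.0147, -0.5125, 0.1435, -0.0001, 0.0001, 0.0817]
```

```bash
python3 -m handwheel '[[0,0,0.001,0,0,0],[0,0,0.002,0,0,0],[0,0,0.003,0,0,0],[0,0,0.003,0,0,0],[0,0,0.003,0,0,0]]';python3 -c "
from h import *
rel((0,0,0,1.19))"
```

```text
time_s: 14.45
tool_pos: [494.2, -137.0, 143.3]
orientation: [3.14, 0.0, 1.272]
force: [-5.4, 2.1, 9.4]
grip_width: 23.2
gripper_force: 30.0
at [ 494.2 -137.   143.3] [3.1396e+00 3.0000e-04 1.2718e+00] F [-5.4  2.1  9.4] T [ 0.55  1.04 -0.04] w 23.2 gf 30.0 t 14.45
[-0.0146, -0.5129, 0.1423, 0.002, 0.0002, 0.0818]
```

Firm stop at the expected height (143), so the collar is on the plate. I relax, open and retreat upward.

```bash
python3 -m handwheel '[[0,0,-0.002,0,0,0],[0,0,-0.002,0,0,0]]'; python3 -m handwheel '[[0,0,0,0,0,0],[0,0,0,0,0,0],[0,0,0,0,0,0],[0,0,0,0,0,0],[0,0,0,0,0,0],[0,0,0,0,0,0],[0,0,0,0,0,0],[0,0,0,0,0,0]]' 0; python3 -m handwheel '[[0,0,-0.02,0,0,0],[0,0,-0.05,0,0,0],[0,0,-0.09,0,0,0],[0,0,-0.13,0,0,0],[0,0,-0.15,0,0,0],[0,0,-0.15,0,0,0],[0,0,-0.15,0,0,0]]'; python3 -c "
from h import *
save('scene','s6.png',(310,60,470,180),5)
c=cam('s6.png');print((proj(c,[[494.2,-137,z] for z in (130,136,182)])*5-np.array([1550,300])).round())"
```

```text
time_s: 14.65
tool_pos: [494.2, -137.0, 143.3]
orientation: [3.141, 0.0, 1.272]
force: [-2.5, 1.8, 5.7]
grip_width: 23.7
gripper_force: 30.0
time_s: 15.45
tool_pos: [494.2, -137.0, 142.4]
orientation: [3.141, 0.0, 1.272]
force: [0.5, 0.0, 0.7]
grip_width: 84.2
gripper_force: 0.0
time_s: 16.15
tool_pos: [494.2, -137.0, 291.7]
orientation: [-3.141, 0.0, 1.272]
force: [-0.9, -0.7, -0.2]
grip_width: 93.9
gripper_force: 0.0
[[387. 468.]
 [389. 457.]
 [401. 371.]]
```

View pics/s6.png

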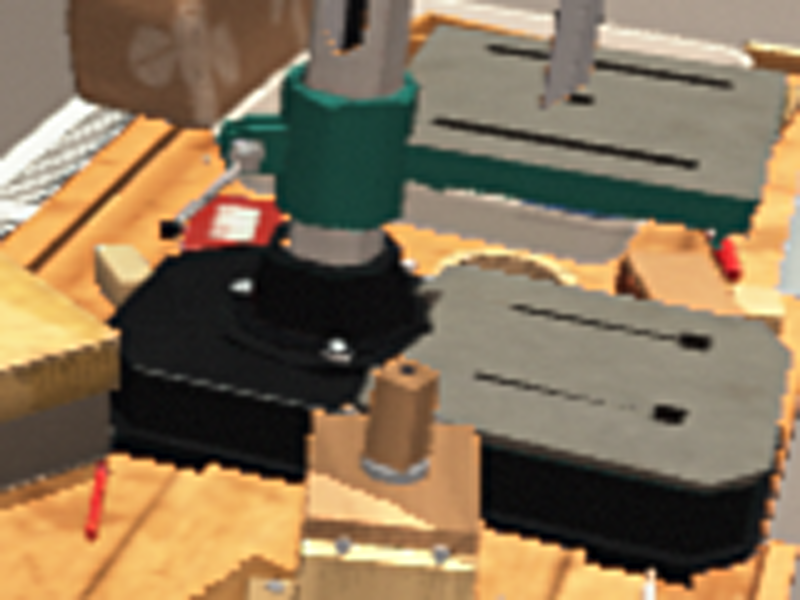

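The crop shows the spindle upright with its collar flat on the plate at about (396,470). The head-top spot at (408,370) matches the projection for home, and the gripper is clear.

```bash
python3 -c "
from h import *
print(finish_job())"
```

```text
the job is handed in; nothing more can be done
None
```

The spindle is threaded through both bearing plates with its foot in the drive socket and its collar seated on the upper plate. It is released with the gripper clear, and I handed the job in at about 16 s; no verdict came back, and I did not take a last picture of the rod, bottle or tin.

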